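Clamp the cell pack with a hex key

TASK

Close the clamp of the battery-cell jig: take the bigger of the two hex keys from the wooden stand, seat it fully in the recessed hex socket of the clamp screw, and turn the screw clockwise as far as it goes, letting go of the key and taking a fresh grip after each quarter turn. Leave the key standing upright in the screw, and leave the other things where they are.

Things in the scene. Friction and masses are not known exactly. Their poses are not given: they have to be found in the camera images.
- big_key: The bigger hex key, 117 mm long, 0.12-0.22 kg, standing tip down in either stand hole. Steel hexagon, 12 mm across flats, up to 34 mm above the tip (lowest 3 mm: 9.6 mm round); shank 14 mm round to 75 mm; black square grip, 34 x 34 mm, 75 to 117 mm. Origin at the tip, z up along the key. Grip flats face its x and y axes; two hexagon flats face its +x and -x. Lifting it 52 mm clears the stand.
- big_key_grip (a point): Point on the bigger key's axis inside its grip, 96 mm above the tip; 34 mm across the flats here. Axes as the key's.
- big_key_tip (a point): Centre of the bigger key's tip face, same point and axes as the key's origin.
- small_key: The smaller hex key, 8 mm across flats, with a black square grip of 22 x 22 mm from 75 to 111 mm above its tip; otherwise like the bigger one. It is too small: it spins idly in the socket. It stands in the other stand hole and stays there. Origin at its tip, z up.
- stand: Fixed light-wood block, 60 mm (its x) by 165 mm (its y) by 58 mm high, origin under its centre. Two round blind holes 16 mm wide, 50 mm deep, at y = +50 and -50 mm; their floors are 8 mm above the table. One key in each.
- jig: Fixed jig, origin on the table under the screw's axis. Round it a black block, 62 (x) x 76 (y) mm, top 50 mm up, with a recess 30 mm wide, 8 mm deep; the hex socket lies in its floor. Towards +x: sliding aluminium jaw (x 55 to 82 mm over its travel, 73 mm high), then cells and end wall (x 83 to 201 mm, y within 75 mm, 84 mm high). Base plate x -45 to 200 mm, 150 mm wide, 10 mm thick.
- socket (a point): Centre of the hex socket's mouth, on the screw's upright axis, 42 mm above the table; z up, turns with the screw. Hole 13.2 mm across flats (12 degrees of free play either way), 24 mm deep: a seated key's tip stands 18 mm above the table. Mouth bevel 3 mm. Two flats face its +x and -x: the key enters when its x and this x differ by a multiple of 60 degrees, within about 10.
- clamp_screw (a joint): Turn of the clamp screw in rad: 0 is fully open, grows clockwise seen from above to a hard stop at 4.2 (fully tightened; jaw against the cells). Starts between 0 and 0.4. It takes about 0.06 N m to turn and stays where it is left; it does not move up or down. Turning it slides the jaw 16.5 mm in all.
- spare_cell: Loose battery cell standing upright, 21 mm across, 70 mm tall. Origin under its centre. Not to be disturbed.
- tab_tub: Grey open tub of metal tabs, 80 x 110 x 35 mm. Origin under its centre. Not to be disturbed.
Mind the look-alikes: they are no part of the job. Leave any turquoise look-alike of the big_key alone.

How it is judged (in metres and radians):
On the way, in this order (a step that is already met when the one before it is completed fails the run):
1. the bigger key is fully seated in the socket (z of big_key_tip in the frame of socket below -0.018 m and horizontal distance between big_key_tip and socket below 0.004 m and angle between big_key's own z axis and vertical below 0.12 rad), for 0.2 s.
2. the screw is part-way turned (0.8 to 3.5 rad) and the key, still seated, has been let go for a fresh grip (all of step 1 and value of joint clamp_screw between 0.8 and 3.5 rad and contact force between the fingers and big_key below 0.1 N), for 0.1 s.
At the end, for the whole second after the job is handed in: The clamp screw is turned clockwise to its stop (joint at 3.95 rad or more of 4.2); the bigger key is let go, at rest, and stands seated in the socket: tip at least 18 mm below the socket's mouth and within 4 mm of its axis, upright within 0.12 rad (all of step 1 and value of joint clamp_screw above 3.95 rad and linear speed of big_key below 0.02 m/s and contact force between each of the arm, the fingers and big_key below 0.1 N); the robot touches nothing.
It fails at once if the smaller key, the spare cell or the tub is moved by more than 30 mm, or the spare cell is knocked over (distance of any of small_key, spare_cell, tab_tub from where it was at the start of the episode above 0.03 m or angle between spare_cell's own z axis and vertical above 0.7 rad).
It also fails if it takes over 72 s, if anything falls off the work surface, if the arm or the gripper's body presses on something with over 40 N, if the wrist force passes 120 N, or if a joint passes its speed limit or range.

ROBOT

A 7-joint arm with a two-finger parallel gripper is mounted at the origin on the work surface. World frame = base frame: x ahead of the robot, y to its left, z up, the work surface at z = 0. Lengths are in m, angles in degrees, forces in N, time in s.
With the tool pointing down it reaches from about 0.425 to 0.95 m from the base axis. Payload 4.7 kg.
Tool frame: the origin (TCP) lies on the centre line of the jaws, within the pads' length; the fingertips stand 22 mm ahead of it and the grasp point (between the pads) lies 3 mm ahead of it (env.tcp_to_tips is the distance from the TCP to the fingertips, in m); z points along the fingers, y is the line along which they close (so a half turn about z gives the same grasp; the last joint's range is limited). The gripper opens to 87 mm and grips with 3 to 60 N. Pads are 19 mm wide; open, the fingers measure 117 mm over their backs; the gripper's body (75 mm by 190 mm) begins 51 mm behind the grasp point.
Start: joints at [-69.838, 26.849, -2.785, 87.806, 1.381, 65.374, -4.715], TCP at [0.251, 0.627, 0.245] pointing down, gripper open.
Joint ranges: [-148.3, 148.3], [-19.14, 114.17], [-79.39, 73.82], [5.75, 140.21], [-59.74, 239.74], [12.07, 113.84], [-152.46, 152.46]. Speed limits (degrees/s): [147.25, 147.25, 180, 180, 180, 180, 180].

INTERFACE

Orientations are given as [roll, pitch, yaw] about the fixed x, y, z axes, in that order (R = Rz(yaw) Ry(pitch) Rx(roll)).
In Python, from cell import status, optics, order, env gives the robot as it stands. The module is installed in compiled form; this text tells all that it offers.
- The arm moves only by the tool drive_tool, never from a script. Its argument "commands" is a list that holds one entry, the list of rows, each a list of 4 numbers: the shift along the tool's x, y, z in mm, then the turn about the tool's z in rad. In form: [[[tx, ty, tz, yaw], ...]]. A call has 1 to 20 rows; each row shifts and turns the commanded pose from where the row before left it, along the tool's axes as they then stand; what a row does not reach is not made up. A row lasts 1/10 s, in which the tool goes at most 50 mm and 8.59 degrees, less where a joint would pass 70% of its speed; a pose out of reach is approached as far as the arm can. A call is refused whole if a number of a shift passes 50 or a number of a turn 0.15, either way. A call with a gripper value outside its range is refused whole. "gripper" is the closure, from 0 (fully open) to 1 (shut), set as the call begins (left out, the last holds). The fingers move at their own pace and stop on an object; the grip force is fixed at half the most. Time passes only in rows, so rows that do not move let the fingers close. It gives the time, the measured TCP pose, the force, the opening and the grip force at its end, in the units of the state.
- status.get_obs(): the state, without advancing time (a new reading comes with each control period).
- optics.capture(name): name is "scene" or "side" or "wrist"; returns a dict with "img" (420x560x3 uint8, red, green, blue), "range_z" (420x560 float32, m along the optical axis (not along the pixel's ray), 0 where there is no reading), "vfov" (degrees; the focal length in pixels is half the picture's height over the tangent of half this angle, whatever the lens; pixels are square), "cx", "cy" (the principal point, pixels), "cam_to_world" (4x4, takes a point from camera to world coordinates); the wrist camera has in their place "mount" (4x4, takes a point from camera to tool coordinates, whose origin is the TCP and whose axes are the flange's). Camera axes: x right, y up, looking along -z (the intrinsics and any distortion apply to the point x, -y, -z); pixel columns grow to the right and rows downward; lengths in m; the calibration is good to about 2 mm. A picture is of the moment at which its call begins: read the wrist's pose just before it.
- order.close_job(): hands the job in; it is judged then, once.
The state is a dict: "time_s": time; "joint_positions": joint angles; "qvel": joint speeds; "tau": joint torques, N m; "tool_pos": TCP position; "tcp_rot": TCP orientation; "force": force on the tool from outside, world axes, zero at the start; "moment": the same for the moment, N m; "width": opening from 0.0 (shut) to 1.0 (fully open); "gripper_force": force on a finger pad.
Only numpy, scipy, OpenCV 4.12 (cv2) and the standard library are available. Lean on these libraries where they do the work, as an engineer would, in place of code of your own. Each camera call takes 0.05 s, during which the arm holds its last target. There are 200 camera calls.

## Working session

There is one attempt and no reset: what is moved stays moved. The work goes in short steps, Python scripts to look and compute and a tool call to move; the robot and the scene stay as the last step left them, time stands still between calls to the robot, and variables do not carry over. Pictures are saved under pics/ and viewed, at most 10 in all, crops included, and the job is handed in when it is done.

Besides the shell and the picture viewer there is one more tool, called in YAML: its name, and indented under it one key for each argument. drive_tool: Moves the arm, as the interface text tells. Its arguments: {"type":"object","properties":{"commands":{"type":"array","items":{"type":"array","items":{"type":"array","items":{"type":"number"}}}},"gripper":{"type":"number"}},"required":["commands"]}

```bash
mkdir -p pics; cat > h.py <<'E'
import numpy as np, cv2
from cell import status, optics, order, env
from scipy.spatial.transform import Rotation as R
def cap(n):
    o=status.get_obs(); c=optics.capture(n)
    if 'mount' in c:
        T=np.eye(4); T[:3,:3]=R.from_euler('xyz',o['tcp_rot'],degrees=True).as_matrix(); T[:3,3]=o['tool_pos']
        c['cam_to_world']=T@c['mount']
    return c
def cloud(c):
    d=c['range_z']; f=210/np.tan(np.radians(c['vfov']/2)); v,u=np.mgrid[:420,:560]
    P=np.stack([(u-c['cx'])/f*d,-(v-c['cy'])/f*d,-d],-1)
    return P@c['cam_to_world'][:3,:3].T+c['cam_to_world'][:3,3]
E
python3 - <<'E'
from h import *
o=status.get_obs(); print(o)
for n in ['scene','side','wrist']:
    c=cap(n); cv2.imwrite(f'pics/{n}0.png',c['img'][...,::-1]); print({k:v for k,v in c.items() if k not in('img','range_z')}); np.save(f'{n}0.npy',cloud(c))
E
```

```text
{'time_s': 0.0, 'joint_positions': array([-69.83714034,  26.89609169,  -2.78352571,  87.87382759,
         1.38170241,  65.37246721,  -4.71605285]), 'qvel': array([-0.04505854, -0.09270521, -0.04336723, -0.07243508, -0.10151261,
        0.08893069, -0.08869011]), 'tau': array([-3.19419286e-06, -5.07987714e+01, -8.04776419e-02, -2.36152089e+01,
       -6.12010527e-02,  3.81716096e-02,  1.64287458e-04]), 'tool_pos': array([0.25067454, 0.62613955, 0.24351285]), 'tcp_rot': array([-1.79891313e+02,  5.05353001e-03,  1.58182179e+02]), 'force': array([-0.12435219,  0.15999832, -0.96609801]), 'moment': array([-0.01210895, -0.01703857, -0.01468108]), 'gripper_force': 0.0, 'width': 1.001116988192496}
{'vfov': 48.017433748944285, 'cx': 274.4727117618141, 'cy': 210.5167868830471, 'cam_to_world': array([[ 0.44773222, -0.65175562,  0.61216866,  1.13097774],
       [ 0.89404869,  0.33747604, -0.29459611, -0.35008913],
       [-0.01458759,  0.67920876,  0.73380015,  0.77722756],
       [ 0.        ,  0.        ,  0.        ,  1.        ]])}
{'vfov': 53.39440204593791, 'cx': 277.79297378305165, 'cy': 
[... 273 characters left out ...]
   ]])}
{'vfov': 64.28809736674302, 'cx': 280.90265168142344, 'cy': 212.98427087605023, 'mount': array([[-1.12996698e-05,  9.69065795e-01,  2.46802521e-01,
         6.72555695e-02],
       [ 9.99999920e-01,  1.09855305e-04, -3.85560686e-04,
         1.21543134e-03],
       [-4.00746239e-04,  2.46802497e-01, -9.69065719e-01,
        -1.39438407e-01],
       [ 0.00000000e+00,  0.00000000e+00,  0.00000000e+00,
         1.00000000e+00]]), 'cam_to_world': array([[ 0.37165076, -0.89976376, -0.22869389,  0.18877278],
       [ 0.92837162,  0.35983727,  0.09296917,  0.65255395],
       [-0.00135771, -0.24686498,  0.96904893,  0.38302578],
       [ 0.        ,  0.        ,  0.        ,  1.        ]])}
```

View pics/scene0.png

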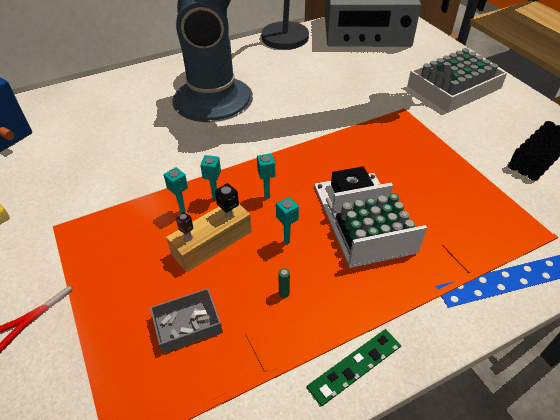

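View pics/side0.png

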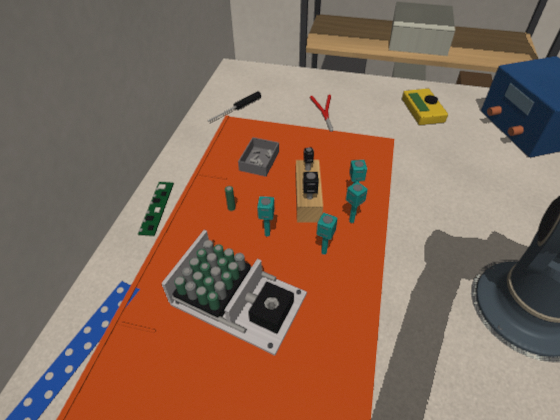

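Scene view: the candidates are four turquoise look-alikes at (175,180), (210,165), (265,165) and (288,210), the small black key at (185,222), and the big black key at (227,197) in the stand. I choose the last one. The jig socket is at (352,180), the spare cell at (284,283) and the tub at (187,318). The side view agrees: big key (311,183), small key (308,157), socket (270,303).

```bash
python3 - <<'E'
from h import *
def rect(P,m,name):
    Q=P[m]; r=cv2.minAreaRect((Q[:,:2]*1000).astype(np.float32)); print(name,len(Q),np.round(r[0],1),np.round(r[1],1),round(r[2],1),'zmed',np.round(np.median(Q[:,2])*1000,1))
v,u=np.mgrid[:420,:560]
for n,big,small,soc,st in [('scene',(227,193),(185,218),(352,180),(210,235)),('side',(311,181),(308,155),(270,303),(310,200))]:
    P=np.load(n+'0.npy'); z=P[...,2]
    def win(c,r): return (abs(u-c[0])<r)&(abs(v-c[1])<r)
    for nm,c,r,lo,hi in [('bigtop',big,18,.12,.132),('smalltop',small,14,.113,.126),('jigtop',soc,35,.046,.054),('stand',st,60,.054,.062),('recess',soc,14,.036,.045)]:
        m=win(c,r)&(z>lo)&(z<hi)
        if m.sum()>3: rect(P,m,n+' '+nm)
    for k,p in dict(big=big,small=small,soc=soc).items(): print(k,np.round(P[p[1],p[0]],4))
    for p in ([(175,175),(210,160),(265,158),(288,204),(284,272)] if n=='scene' else [(358,163),(357,187),(327,219),(265,200),(230,188)]): print('other',np.round(P[p[1],p[0]],3))
c=cv2.imread('pics/scene0.png'); s=cv2.imread('pics/side0.png')
A=cv2.resize(c[145:245,155:255],(400,400),interpolation=2);B=cv2.resize(s[265:345,230:310],(400,400),interpolation=2)
cv2.imwrite('pics/crop1.png',np.hstack([A,B]))
E
```

```text
scene bigtop 227 [ 494.  -149.5] [36.  34.3] 17.5 zmed 124.6
scene smalltop 121 [ 517.  -246.2] [23.3 24.5] 19.1 zmed 118.8
scene jigtop 734 [551.4 134.9] [114.6 153.4] 59.5 zmed 50.0
scene stand 1667 [ 453.4 -160.8] [148.7 261.4] 12.8 zmed 57.9
scene recess 68 [524. 132.] [35.2 61. ] 36.6 zmed 41.5
big [ 0.5036 -0.1502  0.1263]
small [ 0.5218 -0.244   0.1193]
soc [0.5089 0.1463 0.0357]
other [ 0.398 -0.223  0.118]
other [ 0.387 -0.141  0.118]
other [ 0.436 -0.035  0.118]
other [ 0.578 -0.055  0.118]
other [ 0.685 -0.119  0.069]
side bigtop 166 [ 492.1 -147.9] [33.9 34.5] 11.8 zmed 124.9
side smalltop 64 [ 515.3 -244.9] [22.3 21.9] 22.9 zmed 118.6
side jigtop 1068 [543.5 126.2] [ 95.8 129. ] 78.4 zmed 49.6
side stand 784 [ 471.5 -155.9] [249.5 187.4] 82.2 zmed 57.7
side recess 120 [505.4 141.8] [27.7 46.7] 75.7 zmed 41.2
big [ 0.4881 -0.133   0.1254]
small [ 0.5138 -0.2348  0.1122]
soc [0.5172 0.1348 0.0325]
other [ 0.392 -0.227  0.117]
other [ 0.385 -0.142  0.12 ]
other [ 0.436 -0.036  0.118]
other [ 0.576 -0.059  0.119]
other [ 0.68  -0.12   0.073]
```

View pics/crop1.png

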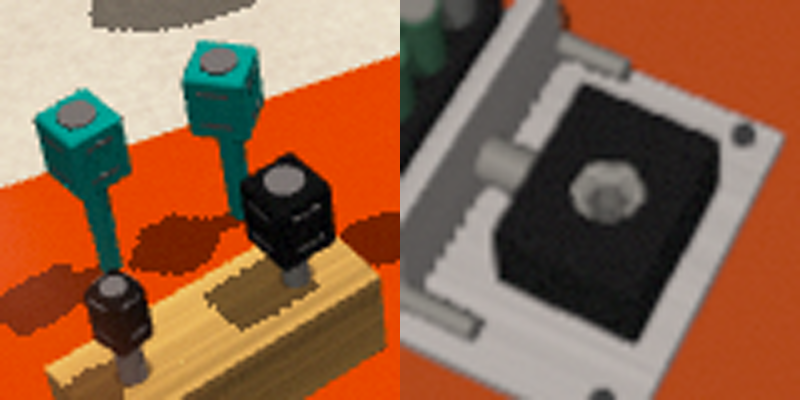

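The crop shows the big black key (upper right of the left half, steel shank) in the stand next to two turquoise look-alikes. The socket is bare at the centre of the jig block. Position estimates agree between the cameras: key at about (0.493, -0.149), yaw about 16°, top at 125 mm as expected. I'll go over the jig first for a close wrist look.

drive_tool:
  commands:
    - [[-30.5, -25.4, 0, 0], [-30.5, -25.4, 0, 0], [-30.5, -25.4, 0, 0], [-30.5, -25.4, 0, 0], [-30.5, -25.4, 0, 0], [-30.5, -25.4, 0, 0], [-30.5, -25.4, 0, 0], [-30.5, -25.4, 0, 0], [-30.5, -25.4, 0, 0], [-30.5, -25.4, 0, 0], [-30.5, -25.4, 0, 0], [-30.5, -25.4, 0, 0], [-30.5, -25.4, 0, 0], [-30.5, -25.4, 0, 0], [0, 0, 0, 0.15], [0, 0, 0, 0.15], [0, 0, 0, 0.15], [0, 0, 0, 0.15], [0, 0, 0, 0.15], [0, 0, 0, 0.15]]
  gripper: 0

```text
time_s: 2.15
tool_pos: [0.5148, 0.1378, 0.2443]
tcp_rot: [-180.0, -0.0, 106.3]
force: [-0.8, 0.4, -0.3]
width: 1.001
gripper_force: 0.0
```

drive_tool:
  commands:
    - [[0, 0, 0, 0], [0, 0, 0, 0], [0, 0, 0, 0]]

```text
time_s: 2.45
tool_pos: [0.515, 0.1379, 0.2444]
tcp_rot: [-180.0, -0.0, 106.7]
force: [0.4, 1.0, -0.8]
width: 1.0
gripper_force: 0.0
```

```bash
python3 - <<'E'
from h import *
c=cap('wrist'); P=cloud(c); np.savez('w1',P=P,**c); print(np.round(status.get_obs()['joint_positions'],1))
cv2.imwrite('pics/w1.png',c['img'][...,::-1])
z=P[...,2]
m=(z>.047)&(z<.053)&(abs(P[...,0]-.512)<.07)&(abs(P[...,1]-.137)<.07)
r=cv2.minAreaRect((P[m][:,:2]*1000).astype(np.float32)); print(m.sum(),r)
E
```

```text
[-35.1  13.7  18.6 108.   -5.1  59.1   2.4]
3983 ((526.2380981445312, 141.61004638671875), (122.70951843261719, 86.94723510742188), 77.11279296875)
```

View pics/w1.png

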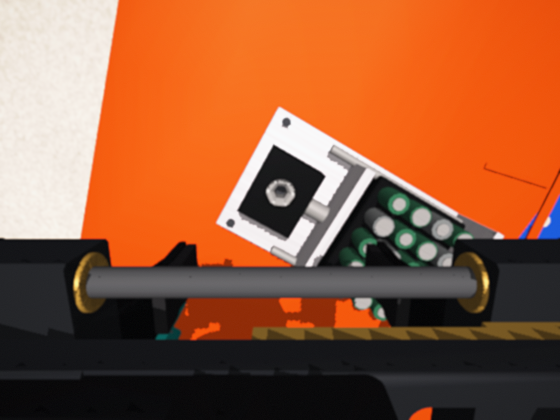

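The wrist view shows the jig block with the socket at (281,192) and the jaw to its lower right. Next is an enlarged socket crop for centre and hex angle.

```bash
python3 - <<'E'
from h import *
d=np.load('w1.npz'); im=d['img'][...,::-1]; P=d['P']
cr=cv2.resize(im[160:225,245:320],None,fx=8,fy=8,interpolation=2)
cv2.imwrite('pics/w1c.png',cr)
f=210/np.tan(np.radians(d['vfov']/2)); M=d['cam_to_world']
def px(u,v,z):
    r=M[:3,:3]@np.array([(u-d['cx'])/f,-(v-d['cy'])/f,-1]); return M[:3,3]+r*(z-M[2,3])/r[2]
print('soc',px(281,192,.05)); print('corners',[np.round(px(*p,.05)[:2],4) for p in [(277,146),(325,178),(286,240),(238,210)]])
z=P[...,2]; v,u=np.mgrid[:420,:560]; w=(abs(u-281)<60)&(abs(v-192)<60)
m=w&(im.max(-1)<60)&(z>.046)&(z<.054)
r=cv2.minAreaRect((P[m][:,:2]*1000).astype(np.float32)); print(m.sum(),r)
E
```

```text
soc [0.51422528 0.14310831 0.05      ]
corners [array([0.4973, 0.1859]), array([0.5524, 0.1695]), array([0.534 , 0.0955]), array([0.4773, 0.1124])]
3546 ((514.4016723632812, 141.6551513671875), (75.74825286865234, 59.52587890625), 77.24156188964844)
```

View pics/w1c.png

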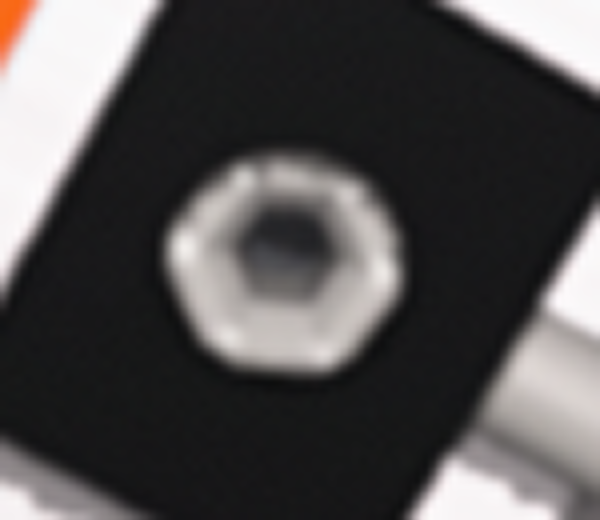

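The enlarged crop shows a dark hex hole centred at about (287,252) in the crop, i.e. wrist pixel (280.9,191.5). Its vertices point left and right, tilted slightly clockwise. Next I go over the key, fitting the angle numerically meanwhile.

drive_tool:
  commands:
    - [[-33.6, -12.9, -5, 0], [-33.6, -12.9, -5, 0], [-33.6, -12.9, -5, 0], [-33.6, -12.9, -5, 0], [-33.6, -12.9, -5, 0], [-33.6, -12.9, -5, 0], [-33.6, -12.9, -5, 0], [-33.6, -12.9, -5, 0], [0, 0, 0, 0], [0, 0, 0, 0], [0, 0, 0, 0]]

```text
time_s: 3.6
tool_pos: [0.4932, -0.1479, 0.2842]
tcp_rot: [-180.0, -0.1, 106.7]
force: [0.5, 0.2, 0.2]
width: 1.002
gripper_force: 0.0
```

```bash
python3 - <<'E'
from h import *
def proj(d,X):
    Y=(X-d['cam_to_world'][:3,3])@d['cam_to_world'][:3,:3]; f=210/np.tan(np.radians(d['vfov']/2))
    return np.stack([Y[...,0]/-Y[...,2]*f+d['cx'],Y[...,1]/Y[...,2]*f+d['cy']],-1)
def rectify(d,c,z,half,res):
    g=np.arange(-half,half,res); X,Y=np.meshgrid(c[0]+g,c[1]-g)
    uv=proj(d,np.stack([X,Y,0*X+z],-1)).astype(np.float32)
    return cv2.remap(d['img'][...,::-1].copy(),uv[...,0],uv[...,1],cv2.INTER_CUBIC)
d=dict(np.load('w1.npz')); 
t=rectify(d,(.5144,.1425),.042,.03,.0002); cv2.imwrite('pics/rs.png',t)
g=cv2.GaussianBlur(t.mean(-1),(0,0),3); 
# dark hole centroid + 6th harmonic
n=len(g); yy,xx=np.mgrid[:n,:n]; w=(np.hypot(xx-n/2,yy-n/2)<55)&(g<.5*(g[(np.hypot(xx-n/2,yy-n/2)<50)].max()))
cnts=cv2.findContours(w.astype(np.uint8),0,2)[0]; k=max(cnts,key=cv2.contourArea); m=cv2.moments(k); cx,cy=m['m10']/m['m00'],m['m01']/m['m00']
print('hole',.5144+(cx-n/2)*.0002,.1425-(cy-n/2)*.0002,'area mm2',m['m00']*.04)
for r in (5,5.5,6,6.5,7,8,9,10,11,12):
    a=np.radians(np.arange(0,360,2)); I=cv2.remap(g.astype(np.float32),(cx+r*5*np.cos(a)).astype(np.float32),(cy-r*5*np.sin(a)).astype(np.float32),1)[:,0]
    F=(I*np.exp(-6j*a)).mean(); print(r,round(abs(F),1),'bright dir mod60',round(-np.degrees(np.angle(F))/6*-1*-1%60,1) if 0 else round((-np.degrees(np.angle(F))/6*-1*-1)%60,1), round(I.mean()))
c=cap('wrist'); P=cloud(c); np.savez('w2',P=P,**c); cv2.imwrite('pics/w2.png',c['img'][...,::-1])
print(status.get_obs()['tool_pos'],status.get_obs()['tcp_rot'])
m=(P[...,2]>.12)&(P[...,2]<.131)&(abs(P[...,0]-.493)<.03)&(abs(P[...,1]+.149)<.03)
print('key',m.sum(),cv2.minAreaRect((P[m][:,:2]*1000).astype(np.float32)),np.median(P[m][:,2]))
k=cv2.resize(rectify(c,(.493,-.149),.125,.03,.0002),(400,400))
cv2.imwrite('pics/rk.png',np.hstack([cv2.resize(t,(400,400)),k]))
E
```

```text
hole 0.5135464867903317 0.1435998563487602 area mm2 106.74000000000001
5 0.9 bright dir mod60 41.6 76
5.5 1.4 bright dir mod60 41.7 85
6 2.1 bright dir mod60 41.3 96
6.5 3.0 bright dir mod60 41.1 108
7 3.9 bright dir mod60 40.9 121
8 5.1 bright dir mod60 41.0 146
9 4.4 bright dir mod60 41.7 165
10 2.5 bright dir mod60 43.5 172
11 0.9 bright dir mod60 50.2 166
12 1.2 bright dir mod60 6.1 154
[ 0.49323709 -0.14765619  0.2841669 ] [-1.79980286e+02 -5.30849184e-02  1.06779827e+02]
key 1295 ((492.6244812011719, -149.1123046875), (33.91928482055664, 34.240562438964844), 14.76405143737793) 0.12425466474996638
```

View pics/rk.png

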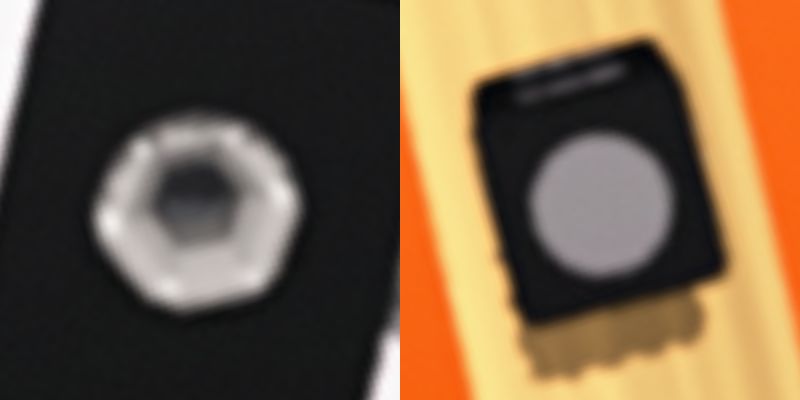

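Key: (0.4926, -0.1491), yaw 14.8° mod 90, 34 mm square, top 124 mm, consistent with the description. Socket: about (0.514, 0.142), flats at 41° mod 60. The right panel shows the big key's top disc at (601,204), and the left the socket. I descend and grip.

drive_tool:
  commands:
    - [[0, 0, 0, 0.035], [-1.3, -0.9, 28, 0], [0, 0, 28, 0], [0, 0, 28, 0], [0, 0, 28, 0], [0, 0, 28, 0], [0, 0, 28, 0], [0, 0, 9, 0], [0, 0, 0, 0], [0, 0, 0, 0]]

```text
time_s: 4.65
tool_pos: [0.4934, -0.1505, 0.1084]
tcp_rot: [179.9, 0.0, 104.7]
force: [-0.7, 0.5, 0.6]
width: 1.0
gripper_force: 0.0
```

drive_tool:
  commands:
    - [[0, 0, 0, 0], [0, 0, 0, 0], [0, 0, 0, 0], [0, 0, 0, 0], [0, 0, 0, 0], [0, 0, 0, 0], [0, 0, 0, 0], [0, 0, 0, 0]]
  gripper: 1

```text
time_s: 5.45
tool_pos: [0.4925, -0.1508, 0.1075]
tcp_rot: [-180.0, -0.0, 104.6]
force: [0.7, -0.5, 0.0]
width: 0.394
gripper_force: 30.0
```

Gripped at 34.3 mm, as expected. I lift and carry to above the socket, then turn to yaw 101.

drive_tool:
  commands:
    - [[0, 0, -15, 0], [0, 0, -27, 0], [0, 0, -30, 0], [0, 0, -30, 0], [0, 0, -30, 0], [27.6, 9.46, 0, 0], [27.6, 9.46, 0, 0], [27.6, 9.46, 0, 0], [27.6, 9.46, 0, 0], [27.6, 9.46, 0, 0], [27.6, 9.46, 0, 0], [27.6, 9.46, 0, 0], [27.6, 9.46, 0, 0], [27.6, 9.46, 0, 0], [27.6, 9.46, 0, 0], [0, 0, 0, 0.066], [0, 0, 0, 0], [0, 0, 0, 0], [0, 0, 0, 0]]

```text
time_s: 7.35
tool_pos: [0.5143, 0.1392, 0.2394]
tcp_rot: [-180.0, 0.0, 100.8]
force: [-0.2, 0.6, -0.9]
width: 0.387
gripper_force: 30.0
```

```bash
python3 - <<'E'
from h import *
o=status.get_obs(); print(o['tool_pos'],o['tcp_rot'],o['joint_positions'])
ims=[]
for n in ['scene','side']:
    c=cap(n); P=cloud(c); f=210/np.tan(np.radians(c['vfov']/2))
    X=o['tool_pos']-[0,0,.06]; Y=(X-c['cam_to_world'][:3,3])@c['cam_to_world'][:3,:3]
    u,v=int(Y[0]/-Y[2]*f+c['cx']),int(Y[1]/Y[2]*f+c['cy']); print(u,v)
    ims.append(cv2.resize(c['img'][v-50:v+70,u-40:u+40,::-1],(400,600),interpolation=2))
cv2.imwrite('pics/c3.png',np.hstack(ims))
E
```

```text
[0.51434561 0.13921289 0.2394207 ] [-1.79977330e+02  1.02482836e-02  1.00783243e+02] [-37.12320561  14.08884071  20.95845602 108.51227104  -5.8548766
  58.45480187  -2.88647664]
357 131
268 262
```

View pics/c3.png

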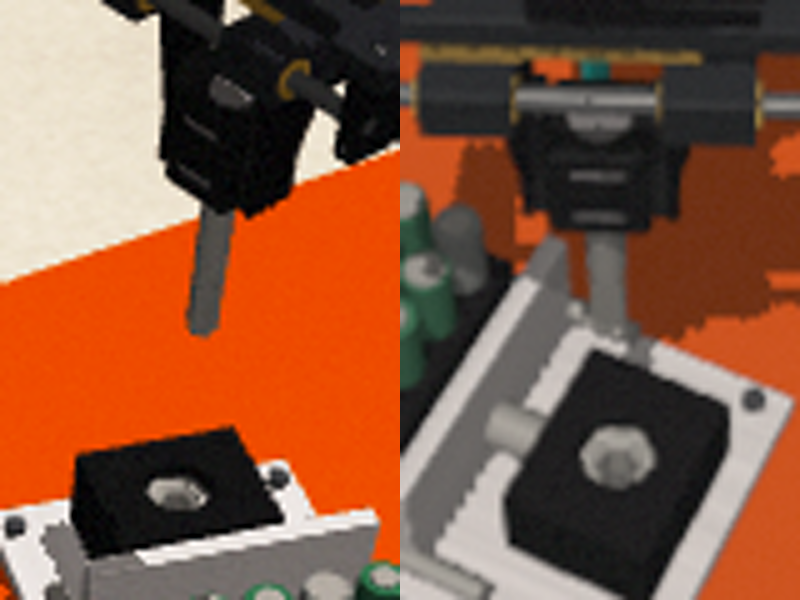

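The key hangs upright with its hex tip clear and the socket open below. I correct by 1.2 mm and descend to just above the mouth.

drive_tool:
  commands:
    - [[1.2, 0, 0, 0], [0, 0, 20, 0], [0, 0, 25, 0], [0, 0, 25, 0], [0, 0, 18, 0], [0, 0, 5, 0], [0, 0, 0, 0], [0, 0, 0, 0]]

```text
time_s: 8.25
tool_pos: [0.515, 0.1415, 0.1474]
tcp_rot: [179.9, -0.0, 100.8]
force: [0.4, -0.5, -0.9]
width: 0.385
gripper_force: 30.0
```

```bash
python3 - <<'E'
from h import *
o=status.get_obs(); print(o['tool_pos'],o['tcp_rot'],o['force'])
ims=[]
for n,u,v in [('scene',354,165),('side',270,290)]:
    c=cap(n)
    ims.append(cv2.resize(c['img'][v-40:v+40,u-27:u+27,::-1],(400,592),interpolation=2))
cv2.imwrite('pics/c4.png',np.hstack(ims))
E
```

```text
[0.51496759 0.14152805 0.14744758] [ 1.79902223e+02 -2.24438422e-02  1.00823929e+02] [ 0.39544731 -0.49349859 -0.85466446]
```

View pics/c4.png

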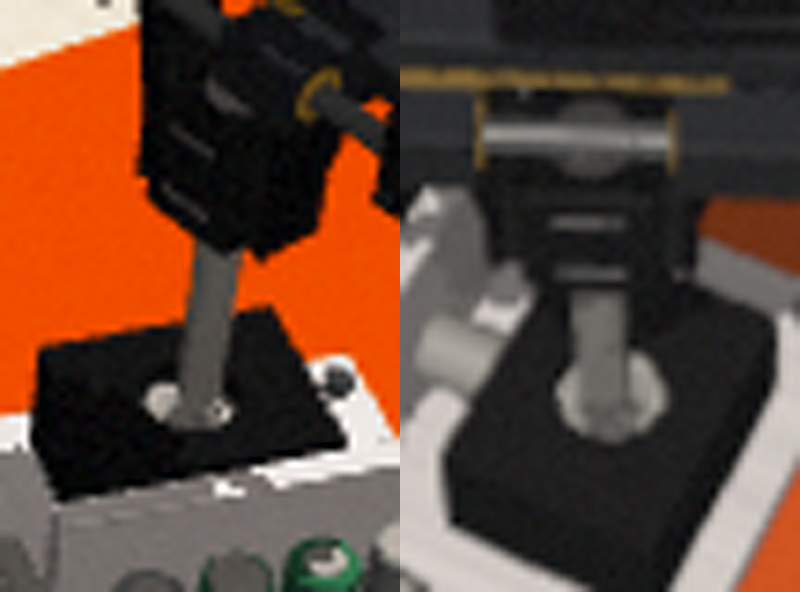

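The tip is at the mouth, perhaps about 3 mm too far in +y. I'll check this numerically with each camera's own calibration.

```bash
python3 - <<'E'
from h import *
from scipy.optimize import least_squares
for n,uv in [('scene',(352,180)),('side',(270,303))]:
    im=cv2.imread(f'pics/{n}0.png').astype(float); v,u=np.mgrid[:420,:560]
    c=cap(n); f=210/np.tan(np.radians(c['vfov']/2)); M=c['cam_to_world']
    w=((abs(u-uv[0])<9)&(abs(v-uv[1])<8)&(im.mean(-1)>55))
    k=max(cv2.findContours(w.astype(np.uint8),0,2)[0],key=cv2.contourArea); pts=k[:,0].astype(float)
    r=np.stack([(pts[:,0]-c['cx'])/f,-(pts[:,1]-c['cy'])/f,-np.ones(len(pts))],-1)@M[:3,:3].T
    X=M[:3,3]+r*((.05-M[2,3])/r[:,2])[:,None]
    (x,y),rad=cv2.minEnclosingCircle((X[:,:2]*1000).astype(np.float32)); print(n,'recess',x,y,rad, X[:,:2].mean(0))
    P=cloud(c); q=(abs(P[...,0]-.514)<.016)&(abs(P[...,1]-.142)<.016)
    for lo,hi in [(.056,.07),(.07,.085),(.09,.12)]:
        m=q&(P[...,2]>lo)&(P[...,2]<hi); Q=P[m]
        if len(Q)<8: print(lo,len(Q)); continue
        R0=.007 if lo>.08 else .0065
        s=least_squares(lambda p:np.hypot(Q[:,0]-p[0],Q[:,1]-p[1])-R0,[.514,.142],loss='soft_l1',f_scale=.001).x; print(lo,len(Q),s)
E
```

```text
scene recess 519.5194091796875 137.6600341796875 13.283590316772461 [0.51859126 0.13475534]
0.056 30 [0.51581101 0.14371082]
0.07 27 [0.51671262 0.14309476]
0.09 53 [0.51614269 0.1431473 ]
side recess 512.4067993164062 143.5765380859375 14.425578117370605 [0.50954323 0.14351384]
0.056 22 [0.5154927  0.14258103]
0.07 22 [0.51507084 0.14273396]
0.09 33 [0.51469696 0.142932  ]
```

Offset is about 1 mm in x and y. I nudge it and feel my way down.

drive_tool:
  commands:
    - [[-0.8, -1.2, 0, 0], [0, 0, 4, 0], [0, 0, 4, 0], [0, 0, 3, 0], [0, 0, 2, 0], [0, 0, 0, 0]]

```text
time_s: 9.05
tool_pos: [0.5134, 0.1403, 0.1332]
tcp_rot: [180.0, 0.0, 100.8]
force: [0.5, 0.6, -2.6]
width: 0.386
gripper_force: 30.0
```

drive_tool:
  commands:
    - [[0, 0, 1.5, 0], [0, 0, 1.5, 0], [0, 0, 0, 0]]

```text
time_s: 9.35
tool_pos: [0.5135, 0.1403, 0.1308]
tcp_rot: [180.0, -0.0, 100.8]
force: [-1.0, -1.5, 2.4]
width: 0.391
gripper_force: 30.0
```

drive_tool:
  commands:
    - [[0, 0, 2, 0], [0, 0, 2, 0], [0, 0, 0, 0]]

```text
time_s: 9.65
tool_pos: [0.5135, 0.1403, 0.1271]
tcp_rot: [180.0, -0.0, 100.8]
force: [-0.2, -1.1, 5.8]
width: 0.392
gripper_force: 30.0
```

drive_tool:
  commands:
    - [[0, 0, 2.5, 0], [0, 0, 2.5, 0], [0, 0, 2, 0], [0, 0, 1.5, 0], [0, 0, 0, 0], [0, 0, 0, 0]]

```text
time_s: 10.25
tool_pos: [0.5137, 0.1403, 0.12]
tcp_rot: [180.0, -0.0, 100.8]
force: [-2.6, -1.9, 16.2]
width: 0.392
gripper_force: 30.0
```

```bash
python3 - <<'E'
from h import *
for n in ['scene','side']:
    P=cloud(cap(n)); m=(abs(P[...,0]-.514)<.03)&(abs(P[...,1]-.142)<.03)&(P[...,2]<.18); 
    m2=(abs(P[...,0]-.514)<.009)&(abs(P[...,1]-.142)<.009)&(P[...,2]>.12)&(P[...,2]<.18); print(n,np.histogram(P[m2][:,2],bins=np.arange(.12,.181,.005)),)
E
```

```text
scene (array([0, 0, 1, 9, 0, 0, 0, 0, 0, 0, 0, 0]), array([0.12 , 0.125, 0.13 , 0.135, 0.14 , 0.145, 0.15 , 0.155, 0.16 ,
       0.165, 0.17 , 0.175, 0.18 ]))
side (array([ 0,  0,  0, 37,  3,  0,  0,  0,  0,  0,  0,  0]), array([0.12 , 0.125, 0.13 , 0.135, 0.14 , 0.145, 0.15 , 0.155, 0.16 ,
       0.165, 0.17 , 0.175, 0.18 ]))
```

drive_tool:
  commands:
    - [[0, 0, 1.5, 0], [0, 0, 1, 0], [0, 0, 0, 0], [0, 0, 0, 0]]

```text
time_s: 10.75
tool_pos: [0.5137, 0.1403, 0.118]
tcp_rot: [180.0, -0.1, 100.8]
force: [-4.6, -2.0, 19.5]
width: 0.391
gripper_force: 30.0
```

Tip is at about 18.5 mm, so seated. I release to relieve the side load, check the key with the cameras, and regrip centred.

drive_tool:
  commands:
    - [[0, 0, 0, 0], [0, 0, 0, 0], [0, 0, 0, 0], [0, 0, 0, 0], [0, 0, 0, 0], [0, 0, 0, 0]]
  gripper: 0.3

```text
time_s: 11.35
tool_pos: [0.5131, 0.1404, 0.1153]
tcp_rot: [-180.0, 0.0, 100.8]
force: [-0.8, -0.1, -0.6]
width: 0.694
gripper_force: 0.0
```

```bash
cat >> h.py <<'E'
def key():
    o=status.get_obs(); print(o['tool_pos'],o['tcp_rot'][2],o['width'],'q7',o['joint_positions'][6])
    for n in ['scene','side']:
        P=cloud(cap(n)); B=(abs(P[...,0]-.514)<.03)&(abs(P[...,1]-.142)<.03)
        m=B&(P[...,2]>.129)&(P[...,2]<.142); Q=P[m]
        if len(Q)>5: print(n,len(Q),np.median(Q[:,2]),cv2.minAreaRect((Q[:,:2]*1000).astype(np.float32)))
    # jaw: highest thin plate 73 mm, in jig frame (yaw -12.8)
        D=(P[...,:2]-[.514,.142]); a=np.radians(-12.8); x=D@[np.cos(a),np.sin(a)]; y=D@[-np.sin(a),np.cos(a)]
        m=(abs(P[...,2]-.073)<.0025)&(x>.03)&(x<.09)&(abs(y)<.07); print(' jaw',m.sum(),np.percentile(x[m],[5,50,95]) if m.sum() else '')
E
python3 -c "
from h import *
key()"
```

```text
[0.51305901 0.14040211 0.11527214] 100.83022116028877 0.694187159185084 q7 1.2114488604645117
scene 134 0.13506127837888726 ((508.6998596191406, 132.89285278320312), (49.84690856933594, 22.708049774169922), 9.21137523651123)
 jaw 224 [0.056466   0.06219613 0.06729128]
side 205 0.1352373479594674 ((513.849853515625, 144.67111206054688), (63.49298858642578, 30.387670516967773), 9.59361457824707)
 jaw 162 [0.05487632 0.05969119 0.06549598]
```

Fully seated: top at 135 mm, as it must be. I centre the tool on the axis, regrip and make the first quarter turn clockwise.

drive_tool:
  commands:
    - [[1.4, 1.0, -2, 0], [0, 0, 0, 0], [0, 0, 0, 0]]

```text
time_s: 11.75
tool_pos: [0.514, 0.1421, 0.1177]
tcp_rot: [180.0, -0.0, 100.8]
force: [0.3, 0.1, -0.5]
width: 0.698
gripper_force: 0.0
```

drive_tool:
  commands:
    - [[0, 0, 0, 0], [0, 0, 0, 0], [0, 0, 0, 0], [0, 0, 0, 0], [0, 0, 0, 0]]
  gripper: 1

```text
time_s: 12.25
tool_pos: [0.5137, 0.1419, 0.1175]
tcp_rot: [-180.0, -0.0, 100.8]
force: [0.4, 0.2, 1.2]
width: 0.389
gripper_force: 30.0
```

drive_tool:
  commands:
    - [[0, 0, 0, 0.1], [0, 0, 0, 0.12], [0, 0, 0, 0.12], [0, 0, 0, 0.12], [0, 0, 0, 0.12]]

```text
time_s: 12.75
tool_pos: [0.5145, 0.1417, 0.1175]
tcp_rot: [179.9, -0.0, 67.3]
force: [1.6, -0.3, -1.3]
width: 0.386
gripper_force: 30.0
```

Low forces; continue to the full quarter turn.

drive_tool:
  commands:
    - [[0, 0, 0, 0.12], [0, 0, 0, 0.12], [0, 0, 0, 0.12], [0, 0, 0, 0.12], [0, 0, 0, 0.12], [0, 0, 0, 0.12], [0, 0, 0, 0.12], [0, 0, 0, 0.12], [0, 0, 0, 0.05], [0, 0, 0, 0], [0, 0, 0, 0]]

```text
time_s: 13.85
tool_pos: [0.5151, 0.1405, 0.1176]
tcp_rot: [179.8, -0.1, 9.8]
force: [3.3, -4.8, -3.2]
width: 0.387
gripper_force: 30.0
```

drive_tool:
  commands:
    - [[0, 0, 0, 0], [0, 0, 0, 0], [0, 0, 0, 0], [0, 0, 0, 0], [0, 0, 0, 0], [0, 0, 0, 0]]
  gripper: 0.2

```text
time_s: 14.45
tool_pos: [0.5138, 0.1421, 0.1175]
tcp_rot: [-180.0, 0.0, 9.7]
force: [-0.9, 0.2, -0.2]
width: 0.781
gripper_force: 0.0
```

```bash
python3 -c "
from h import *
key()"
```

```text
[0.51378122 0.14212169 0.11752579] 9.74251798408486 0.7809561053308754 q7 -75.40473035971515
scene 82 0.13479376733365678 ((523.4395141601562, 146.1027069091797), (24.997678756713867, 42.235679626464844), 44.8546142578125)
 jaw 239 [0.06312469 0.068686   0.07346376]
 jaw 238 [0.06160552 0.06635393 0.08887966]
```

The screw turned about 1.57 rad (the jaw moved 6.5 mm) and the key is still seated and released. I re-centre slightly and rotate back for the fresh grip.

drive_tool:
  commands:
    - [[0.6, 1.5, 0, 0], [0, 0, 0, -0.143], [0, 0, 0, -0.143], [0, 0, 0, -0.143], [0, 0, 0, -0.143], [0, 0, 0, -0.143], [0, 0, 0, -0.143], [0, 0, 0, -0.143], [0, 0, 0, -0.143], [0, 0, 0, -0.143], [0, 0, 0, -0.143], [0, 0, 0, -0.143], [0, 0, 0, 0], [0, 0, 0, 0]]

```text
time_s: 15.95
tool_pos: [0.5149, 0.1403, 0.1175]
tcp_rot: [180.0, -0.0, 99.7]
force: [-0.2, 0.8, 0.2]
width: 0.798
gripper_force: 0.0
```

drive_tool:
  commands:
    - [[0, 0, 0, 0], [0, 0, 0, 0], [0, 0, 0, 0], [0, 0, 0, 0], [0, 0, 0, 0], [0, 0, 0, 0]]
  gripper: 1

```text
time_s: 16.55
tool_pos: [0.5143, 0.1405, 0.1175]
tcp_rot: [-179.9, -0.0, 99.9]
force: [-3.0, -0.3, 0.7]
width: 0.389
gripper_force: 29.9
```

drive_tool:
  commands:
    - [[0, 0, 0, 0.1], [0, 0, 0, 0.12], [0, 0, 0, 0.12], [0, 0, 0, 0.12], [0, 0, 0, 0.12], [0, 0, 0, 0.12], [0, 0, 0, 0.12], [0, 0, 0, 0.12], [0, 0, 0, 0.12], [0, 0, 0, 0.12], [0, 0, 0, 0.12], [0, 0, 0, 0.12], [0, 0, 0, 0.12], [0, 0, 0, 0.03], [0, 0, 0, 0], [0, 0, 0, 0]]

```text
time_s: 18.15
tool_pos: [0.5145, 0.1399, 0.1175]
tcp_rot: [180.0, 0.0, 10.0]
force: [-1.2, -2.7, 2.8]
width: 0.389
gripper_force: 29.9
```

drive_tool:
  commands:
    - [[0, 0, 0, 0], [0, 0, 0, 0], [0, 0, 0, 0], [0, 0, 0, 0], [0, 0, 0, 0], [0, 0, 0, 0]]
  gripper: 0.2

```text
time_s: 18.75
tool_pos: [0.5148, 0.1407, 0.1175]
tcp_rot: [-180.0, -0.0, 9.9]
force: [-0.1, -0.3, 0.1]
width: 0.778
gripper_force: 0.0
```

```bash
python3 -c "
from h import *
key()"
```

```text
[0.51479307 0.14069451 0.11753251] 9.909728834889167 0.7779576095311176 q7 -75.28379810174432
scene 86 0.1343668178538851 ((517.3870239257812, 139.4114227294922), (33.06988525390625, 34.781089782714844), 14.808409690856934)
 jaw 226 [0.0690089  0.07470139 0.07968826]
 jaw 260 [0.06766226 0.07256001 0.0772086 ]
```

Jaw total is 12.5 mm (about 3.2 rad), leaving about 0.9 rad. Third grip, slowing near the stop.

drive_tool:
  commands:
    - [[0, 0, 0, -0.143], [0, 0, 0, -0.143], [0, 0, 0, -0.143], [0, 0, 0, -0.143], [0, 0, 0, -0.143], [0, 0, 0, -0.143], [0, 0, 0, -0.143], [0, 0, 0, -0.143], [0, 0, 0, -0.143], [0, 0, 0, -0.143], [0, 0, 0, -0.143], [0, 0, 0, 0], [0, 0, 0, 0]]

```text
time_s: 20.15
tool_pos: [0.5148, 0.1404, 0.1175]
tcp_rot: [180.0, -0.0, 99.8]
force: [-0.2, -0.6, -0.0]
width: 0.8
gripper_force: 0.0
```

drive_tool:
  commands:
    - [[0, 0, 0, 0], [0, 0, 0, 0], [0, 0, 0, 0], [0, 0, 0, 0], [0, 0, 0, 0], [0, 0, 0, 0]]
  gripper: 1

```text
time_s: 20.75
tool_pos: [0.5142, 0.1405, 0.1175]
tcp_rot: [-179.9, -0.0, 100.0]
force: [-2.2, 1.6, 1.4]
width: 0.387
gripper_force: 29.9
```

drive_tool:
  commands:
    - [[0, 0, 0, 0.1], [0, 0, 0, 0.12], [0, 0, 0, 0.12], [0, 0, 0, 0.12], [0, 0, 0, 0.12], [0, 0, 0, 0.1], [0, 0, 0, 0.06], [0, 0, 0, 0.05], [0, 0, 0, 0], [0, 0, 0, 0]]

```text
time_s: 21.75
tool_pos: [0.5145, 0.1403, 0.1175]
tcp_rot: [-180.0, 0.0, 54.8]
force: [-0.8, -0.9, 1.8]
width: 0.388
gripper_force: 29.9
```

```bash
python3 -c "
from h import *
key();print(status.get_obs()['moment'])"
```

```text
[0.51447963 0.14029843 0.11750448] 54.820723252737764 0.3884174597417617 q7 -38.26643356547508
 jaw 235 [0.07237345 0.07815778 0.08309224]
side 25 0.13546434950126496 ((530.633544921875, 142.036376953125), (13.843530654907227, 12.853328704833984), 42.833438873291016)
 jaw 240 [0.07059766 0.07544659 0.08932643]
[-0.55058621  0.49250306  0.08553873]
```

drive_tool:
  commands:
    - [[0, 0, 0, 0.04], [0, 0, 0, 0.04], [0, 0, 0, 0]]

```text
time_s: 22.15
tool_pos: [0.5146, 0.1403, 0.1175]
tcp_rot: [-180.0, 0.0, 50.2]
force: [-1.8, -1.6, 2.1]
width: 0.388
gripper_force: 29.9
```

```bash
python3 -c "
from h import *
o=status.get_obs();print(o['moment'],o['tcp_rot'],o['force'])"
```

```text
[-0.58372721  0.59189796  0.10158321] [-1.79985975e+02  3.38709762e-02  5.02003757e+01] [-1.79175118 -1.57777238  2.08367569]
```

drive_tool:
  commands:
    - [[0, 0, 0, 0.04], [0, 0, 0, 0.04], [0, 0, 0, 0]]

```text
time_s: 22.45
tool_pos: [0.5146, 0.1402, 0.1175]
tcp_rot: [-180.0, 0.0, 45.7]
force: [-1.9, -1.8, 2.2]
width: 0.385
gripper_force: 29.9
```

```bash
python3 -c "
from h import *
o=status.get_obs();print(o['moment'],o['tcp_rot'],o['force']);key()"
```

```text
[-0.6882423   0.57782858  0.06466736] [-1.79997857e+02  3.88796806e-02  4.56615525e+01] [-1.91029334 -1.82203574  2.20695329]
[0.51456473 0.14023547 0.11749461] 45.6615525471274 0.38515566669258694 q7 -45.93321093111563
 jaw 236 [0.07299004 0.07849593 0.08354656]
side 23 0.1355548295183313 ((535.260498046875, 135.9389190673828), (4.069068908691406, 18.201641082763672), 50.85817337036133)
 jaw 243 [0.07114189 0.07569308 0.08879387]
```

drive_tool:
  commands:
    - [[0, 0, 0, 0.04], [0, 0, 0, 0.04], [0, 0, 0, 0]]

```text
time_s: 22.85
tool_pos: [0.5146, 0.1402, 0.1174]
tcp_rot: [180.0, 0.0, 41.1]
force: [-1.0, -1.5, 2.0]
width: 0.389
gripper_force: 29.9
```

```bash
python3 -c "
from h import *
o=status.get_obs();print(o['moment'],o['tcp_rot'],o['force'])"
```

```text
[-0.79442649  0.64525699  0.05422918] [1.79993379e+02 3.84452332e-02 4.10637471e+01] [-1.03536585 -1.49516099  2.04986851]
```

drive_tool:
  commands:
    - [[0, 0, 0, 0.04], [0, 0, 0, 0.04], [0, 0, 0, 0]]

```text
time_s: 23.15
tool_pos: [0.5146, 0.1402, 0.1174]
tcp_rot: [180.0, 0.0, 36.5]
force: [-1.5, -3.0, 1.4]
width: 0.391
gripper_force: 29.9
```

```bash
python3 -c "
from h import *
o=status.get_obs();print(o['moment'],o['tcp_rot'],o['force']);key()"
```

```text
[-0.8975756   0.56884969 -0.03187881] [1.79986745e+02 3.55887071e-02 3.64912696e+01] [-1.49692875 -3.03427689  1.42518432]
[0.51459281 0.14019923 0.11737991] 36.49126960610732 0.3906181413290496 q7 -53.56378046667843
 jaw 235 [0.07288979 0.07863791 0.08329261]
 jaw 265 [0.07097625 0.07587714 0.08136167]
```

drive_tool:
  commands:
    - [[0, 0, 0, 0.05], [0, 0, 0, 0.05], [0, 0, 0, 0]]

```text
time_s: 23.55
tool_pos: [0.5146, 0.1402, 0.1172]
tcp_rot: [180.0, 0.0, 30.7]
force: [-0.7, -3.4, 1.1]
width: 0.389
gripper_force: 29.9
```

```bash
python3 -c "
from h import *
o=status.get_obs();print(o['moment'],o['tcp_rot'],o['force'],o['tau'][6]);key()"
```

```text
[-1.03618381  0.56717485 -0.00982527] [1.79976047e+02 3.92884320e-02 3.07457375e+01] [-0.65890954 -3.40634711  1.09767606] -0.18133338075131178
[0.51456203 0.14019061 0.11724508] 30.7457374694066 0.3892165884150358 q7 -58.323451562748595
 jaw 228 [0.07265485 0.07844454 0.08330103]
 jaw 275 [0.07091021 0.07578392 0.08918186]
```

The jaw no longer moves although the tool turns on: the stop is reached. I release, open fully and rise straight up.

drive_tool:
  commands:
    - [[0, 0, 0, 0], [0, 0, 0, 0], [0, 0, 0, 0], [0, 0, 0, 0], [0, 0, 0, 0], [0, 0, 0, 0], [0, 0, 0, 0], [0, 0, -10, 0], [0, 0, -25, 0], [0, 0, -30, 0], [0, 0, -30, 0], [0, 0, -30, 0], [0, 0, -25, 0], [0, 0, 0, 0], [0, 0, 0, 0]]
  gripper: 0

```text
time_s: 25.15
tool_pos: [0.5147, 0.1405, 0.2681]
tcp_rot: [-180.0, -0.1, 30.7]
force: [-0.2, -0.2, -0.4]
width: 1.0
gripper_force: 0.0
```

```bash
python3 - <<'E'
from h import *
key()
c=cap('wrist'); P=cloud(c); m=(abs(P[...,0]-.514)<.035)&(abs(P[...,1]-.142)<.035)&(P[...,2]>.12)&(P[...,2]<.16)
print('key',m.sum(),np.median(P[m][:,2]),cv2.minAreaRect((P[m][:,:2]*1000).astype(np.float32)))
s=cap('side'); t=cap('scene')
cv2.imwrite('pics/end.png',np.hstack([cv2.resize(c['img'][...,::-1],(400,300)),cv2.resize(t['img'][130:280,280:480,::-1],(400,300))]))
E
```

```text
[0.51469359 0.14054289 0.26805928] 30.698325128753986 1.0001908544505596 q7 -67.38511800247629
scene 190 0.13493126035418973 ((516.2005004882812, 141.33103942871094), (33.63972473144531, 36.14070129394531), 27.959501266479492)
 jaw 232 [0.07286666 0.07844892 0.08305926]
side 320 0.13482902987007012 ((513.79931640625, 142.34996032714844), (33.995059967041016, 34.619171142578125), 29.287946701049805)
 jaw 305 [0.07087799 0.07578852 0.08877715]
key 1653 0.13412877457034855 ((514.7831420898438, 141.81895446777344), (35.0304069519043, 34.214900970458984), 30.10955047607422)
```

View pics/end.png

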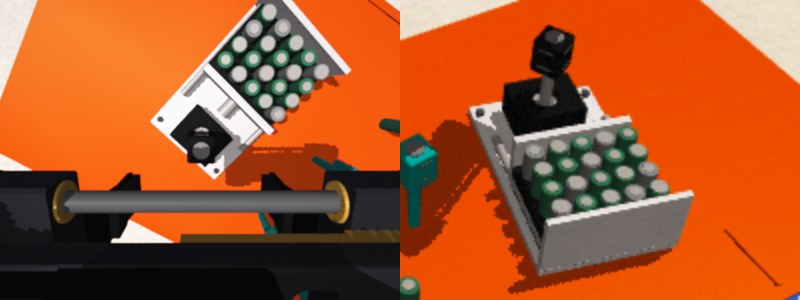

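The key stands upright and seated (top 135 mm) at yaw of about 30°, with the jaw against the cells. There was no clear torque rise, so I confirm the stop with one more grip and a small turn.

drive_tool:
  commands:
    - [[0, 0, 30, 0], [0, 0, 30, 0], [0, 0, 30, 0], [0, 0, 30, 0], [0, 0, 25, 0], [0, 0, 5, 0], [0, 0, 0, 0], [0, 0, 0, 0]]

```text
time_s: 26.2
tool_pos: [0.5156, 0.1406, 0.1185]
tcp_rot: [180.0, -0.1, 30.7]
force: [0.6, 0.3, -0.3]
width: 1.0
gripper_force: 0.0
```

drive_tool:
  commands:
    - [[0, 0, 0, 0], [0, 0, 0, 0], [0, 0, 0, 0], [0, 0, 0, 0], [0, 0, 0, 0], [0, 0, 0, 0], [0, 0, 0, 0]]
  gripper: 1

```text
time_s: 26.9
tool_pos: [0.5147, 0.1405, 0.1175]
tcp_rot: [-180.0, 0.0, 30.7]
force: [0.3, -0.4, 0.2]
width: 0.447
gripper_force: 0.0
```

```bash
python3 -c "
from h import *
o=status.get_obs();print(o['moment'],o['tcp_rot'],o['force'],o['tau'][6])"
```

```text
[-9.32243749e-02  1.24253588e-01 -7.81710276e-06] [-1.79997800e+02  2.08371709e-03  3.06976249e+01] [ 0.32013243 -0.39507121  0.24168708] -0.00012696004887402523
```

drive_tool:
  commands:
    - [[0, 0, 0, 0.05], [0, 0, 0, 0.05], [0, 0, 0, 0.05], [0, 0, 0, 0]]

```text
time_s: 27.3
tool_pos: [0.5148, 0.1406, 0.1175]
tcp_rot: [180.0, 0.0, 22.1]
force: [-0.2, 0.4, -1.1]
width: 0.388
gripper_force: 30.0
```

```bash
python3 -c "
from h import *
o=status.get_obs();print(o['moment'],o['tcp_rot'],o['force'],o['tau'][6])
key()"
```

```text
[-0.12349005  0.17763569  0.02713955] [1.79990134e+02 3.88699056e-03 2.21070477e+01] [-0.18301674  0.42008396 -1.12594727] -0.18905608914792538
[0.51479157 0.14055833 0.11753447] 22.107047662777546 0.3880661141375588 q7 -65.16479895430585
scene 35 0.13235795485388135 ((531.2697143554688, 139.1359100341797), (7.236423969268799, 44.57459259033203), 13.689109802246094)
 jaw 239 [0.07292729 0.0785607  0.08303048]
 jaw 262 [0.07118299 0.07609133 0.08878406]
```

drive_tool:
  commands:
    - [[0, 0, 0, 0.05], [0, 0, 0, 0.05], [0, 0, 0, 0.05], [0, 0, 0, 0.05], [0, 0, 0, 0.05], [0, 0, 0, 0.05], [0, 0, 0, 0]]

```text
time_s: 28.1
tool_pos: [0.5148, 0.1403, 0.1175]
tcp_rot: [180.0, -0.0, 5.0]
force: [-0.3, -1.6, 1.1]
width: 0.388
gripper_force: 30.0
```

```bash
python3 -c "
from h import *
o=status.get_obs();print(o['moment'],o['tcp_rot'],o['force'],o['tau'][6])
key()"
```

```text
[-0.22889437  0.14178958 -0.01551852] [ 1.79973819e+02 -3.13787327e-03  4.95478536e+00] [-0.32850071 -1.58037499  1.13748397] -0.18735066521912813
[0.51482085 0.14031059 0.11753819] 4.9547853646281 0.38751087636971376 q7 -79.15534005714156
scene 136 0.1343423404724461 ((523.0617065429688, 141.7186279296875), (21.718454360961914, 59.4926872253418), 4.812976360321045)
 jaw 221 [0.07256406 0.0782257  0.08353228]
 jaw 251 [0.07128304 0.0766337  0.0894183 ]
```

drive_tool:
  commands:
    - [[0, 0, 0, 0], [0, 0, 0, 0], [0, 0, 0, 0], [0, 0, 0, 0], [0, 0, 0, 0], [0, 0, 0, 0], [0, 0, 0, 0], [0, 0, -10, 0], [0, 0, -25, 0], [0, 0, -30, 0], [0, 0, -30, 0], [0, 0, -30, 0], [0, 0, -25, 0], [0, 0, 0, 0], [0, 0, 0, 0]]
  gripper: 0

```text
time_s: 29.7
tool_pos: [0.5147, 0.1406, 0.268]
tcp_rot: [-179.9, -0.0, 4.9]
force: [0.6, 0.7, -0.1]
width: 1.002
gripper_force: 0.0
```

```bash
python3 - <<'E'
from h import *
key()
c=cap('wrist'); P=cloud(c); m=(abs(P[...,0]-.514)<.035)&(abs(P[...,1]-.142)<.035)&(P[...,2]>.12)&(P[...,2]<.16)
print('key',m.sum(),np.median(P[m][:,2]),cv2.minAreaRect((P[m][:,:2]*1000).astype(np.float32)))
E
```

```text
[0.51471014 0.14057775 0.26803847] 4.919127875481817 1.0019857935997645 q7 -89.40604089781337
scene 195 0.13472359362453112 ((516.5375366210938, 141.20616149902344), (34.65299606323242, 34.87800979614258), 2.9788432121276855)
 jaw 228 [0.07303566 0.07825898 0.08310214]
side 319 0.13479007072294036 ((513.7830200195312, 142.44473266601562), (33.87571716308594, 34.9548454284668), 4.541495323181152)
 jaw 305 [0.07102307 0.0758632  0.08892773]
key 1650 0.13415546912048687 ((515.0132446289062, 141.79441833496094), (34.699615478515625, 34.17536163330078), 5.494460582733154)
```

The jaw stands at the end of its travel (about 71.5 mm, where the stop should be) and didn't move with further turning. The key is seated and upright (top 135 mm), and the gripper is well clear. Handing in.

```bash
python3 -c "
from h import *
print(order.close_job())"
```

```text
the job is handed in; nothing more can be done
None
```

I handed the job in. The bigger key stands upright and fully seated in the screw, with a let-go and fresh grip after each quarter turn. The jaw is at the end of its travel, so I take the screw to be at its stop. I felt no torque rise there, and the key turned about 30° further without moving the jaw. I did not re-measure the small key, spare cell or tub at the end; the hand-in gave no verdict.

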